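# Stop the shaker and work the tamping bar out of its trough

### The job

The tamping bar has slipped into the shaker trough, under the clear cover. First push the red mushroom stop button fully down and leave it locked down; only then reach in through the yellow-edged opening, tilt the bar and draw it out end first, and finish while still holding it in the gripper, still, with the whole bar at least 6 cm above the cover. Leave the steel bowl, the can and the jar where they stand.

Things in the scene. Friction and masses are not known exactly. Their poses are not given: they have to be found in the camera images.
- shaker: Fixed grey trough, 410 long (its x, roughly to the robot's left) x 200 wide (its y) x 85 mm high; origin at the centre of its underside, z up. Floor and walls 5 mm thick, inside 400 x 190 mm. Top: fixed clear cover, 80 to 85 mm above the bench, with one opening, so closed over x = -205 to -5 mm and a lip over +170 to +205 mm. Blue motor, 76 mm across, 83 mm high, sticks out 70 mm at the -x end.
- opening (a point): Centre of the yellow-edged opening, level with the cover's top (shaker frame 82.5, 0, 85 mm); axes as the shaker's. The opening spans shaker x -5 to +170 mm, y -80 to +80 mm.
- bar: Loose square bar, orange plastic, black ends, 300 long (its x) x 22 x 22 mm, 150 to 300 g, balanced at its middle; origin: centre of its underside. Starts flat on the trough floor, within 6 degrees of shaker x and 20 mm of its middle line, its middle within 35 mm of the shaker's origin in x. Too long for the opening: comes out only tilted, the end at shaker +x first, the other following from under the cover.
- bar_end_a (a point): Centre of the bar's +x end face, 150 mm from the middle.
- bar_end_b (a point): Centre of the bar's -x end face, 150 mm from the middle.
- stop_box: Fixed yellow box, 90 x 90 x 60 mm high, with the red stop button on top; origin at the centre of its underside.
- stop (a joint): Travel of the red mushroom button in m: 0 up, 0.008 fully down. It moves straight down against about 6 N and stays where it is pushed (it locks, it does not spring back).
- stop_top (a point): Centre of the top of the red mushroom button (head 44 mm across), 90 mm above the bench when up.
- bowl: Bystander: loose steel bowl, 150 mm across, 60 mm high; origin at the centre of its underside.
- can_a: Bystander: loose steel sample can, 66 mm across, 90 mm high; origin at the centre of its underside.
- can_b: Bystander: loose sample jar with a blue cap, 66 mm across, 90 mm high; origin at the centre of its underside.
Things that resemble listed ones, but are neither listed nor needed, are in the scene too. Of the things that look like the stop_box, the middle-sized one is meant.

How it is judged:
On the way, in this order (a step that is already met when the one before it is completed fails the run):
1. the stop button is pressed down (value of joint stop above 0.006 m), for 0.1 s.
2. the bar is tilted in the grip, one end up out of the opening while the other is still inside the trough (value of joint stop above 0.006 m and contact force between the fingers and bar above 1.5 N and ((height (world z) of bar_end_a above 0.1 m and height (world z) of bar_end_b below 0.07 m) or (height (world z) of bar_end_b above 0.1 m and height (world z) of bar_end_a below 0.07 m))), for 0.1 s.
At the end, for the whole second after the job is handed in: The bar is held in the gripper and still (under 3 cm/s), touching neither shaker nor stop box, the centres of both its ends at least 60 mm above the cover (145 mm above the bench); the stop button is still down (over 6 of 8 mm); bowl, can and jar within 30 mm of where they stood (value of joint stop above 0.006 m and contact force between the fingers and bar above 1.5 N and height (world z) of each of bar_end_a, bar_end_b above 0.145 m and linear speed of bar below 0.03 m/s and contact force between bar and shaker below 0.1 N and contact force between bar and stop_box below 0.1 N and distance of each of bowl, can_a, can_b from where it was at the start of the episode below 0.03 m); the arm keeps its last pose, push and grip.
It fails at once if the bar is moved by more than 20 mm before the stop button is down (value of joint stop below 0.006 m and distance of bar from where it was at the start of the episode above 0.02 m).
It fails at once if the bowl is moved by more than 30 mm (distance of bowl from where it was at the start of the episode above 0.03 m).
It fails at once if the can is moved by more than 30 mm (distance of can_a from where it was at the start of the episode above 0.03 m).
It fails at once if the jar is moved by more than 30 mm (distance of can_b from where it was at the start of the episode above 0.03 m).
It also fails if it takes over 42 s, if anything falls off the work surface, if the arm or the gripper's body presses on something with over 40 N, if the wrist force passes 120 N, or if a joint passes its speed limit or range.

### The arm

A 6-joint arm with a two-finger parallel gripper is mounted at the origin on the work surface. World frame = base frame: x ahead of the robot, y to its left, z up, the work surface at z = 0. Lengths are in m, angles in rad, forces in N, time in s.
With the tool pointing down it reaches from about 0.35 to 0.975 m from the base axis. Payload 4.9 kg.
Tool frame: the origin (TCP) lies on the centre line of the jaws, within the pads' length; the fingertips stand manip.tcp_to_tips ahead of it and the grasp point (between the pads) lies 11 mm behind it (manip.tcp_to_tips is the distance from the TCP to the fingertips, in m); x points along the fingers, y is the direction in which the jaws open and shut, and the axes are right-handed (so a half turn about x gives the same grasp; the last joint's range is limited). The gripper opens to 85 mm and grips with 20 to 120 N. Pads are 22 mm wide; open, the fingers measure 114 mm over their backs; the gripper's body (76 mm by 85 mm) begins 54 mm behind the grasp point. The pads swing forward as they close: fully open they stand 13 mm farther back than shut.
Start: joints at [-1.45, 0.053, 1.613, -0, 1.476, -0.119], TCP at [0.148, -0.607, 0.239] pointing down, gripper open.
Joint ranges: [-3.01, 3.01], [-1.01, 2.22], [0.06, 2.58], [-1.02, 4.17], [0.09, 2.62], [-3.14, 3.14]. Speed limits (rad/s): [2.57, 2.57, 3.14, 3.14, 3.14, 3.14].

### API

Orientations are given as a unit quaternion [w, x, y, z].
In Python, from plant import status, imaging, workorder, manip gives the robot as it stands.
- The arm moves only by the tool carry_out, never from a script. Its argument "moves" is one flat list of numbers, 5 for each row, row after row: the opening, from 0 (shut) to 1 (fully open), then the shift along the tool's x, y, z in cm, then the turn about the tool's x in rad. In form: [claw, tx, ty, tz, twist, claw, tx, ty, tz, twist, ...]. A call has 1 to 12 rows; each row is the pose to reach, as a shift and turn from the pose commanded when the call began, along the tool's axes at that moment; what a row does not reach only later rows make up. A row lasts 1/12 s, in which the tool goes at most 41.7 mm and 7.16 degrees, less where a joint would pass 70% of its speed; a pose out of reach is approached as far as the arm can. A call with a gripper value outside its range is refused whole. The fingers move at their own pace and stop on an object; the grip force is fixed at half the most. Time passes only in rows, so rows that repeat a pose let the fingers close. It gives the time, the measured TCP pose, the force and the opening at its end, in the units of the state.
- status.state(): the state, without advancing time (a new reading comes with each control period).
- imaging.grab_frame(name): name is "scene" or "top" or "wrist"; returns the picture (420x560x3 uint8, red, green, blue); there is no depth.
- imaging.camera_info(name): a dict with "K" (3x3 intrinsics, pixels), "R" (3x3) and "t" (3): a world point X has camera coordinates R X + t. Camera axes: x right, y down, z forward; pixel columns grow to the right and rows downward; lengths in m; the calibration is good to about 2 mm. A picture is of the moment at which its call begins: read the wrist's pose just before it. camera_info takes no time and is no camera call; for the wrist camera it gives the pose at the moment of the call.
- workorder.job_done(): hands the job in, once; it reports no verdict.
The state is a dict: "time": time; "joint_pos": joint angles; "joint_vel": joint speeds; "joint_efforts": joint torques, N m; "tool_pos": TCP position; "tool_rot": TCP orientation; "contact_force": force on the tool from outside, world axes, zero at the start; "ft_torque": the same for the moment, N m; "gripper_width": opening from 0.0 (shut) to 1.0 (fully open).
Only numpy, scipy, OpenCV 4.12 (cv2) and the standard library are available. Lean on these libraries where they do the work, as an engineer would, in place of code of your own. Each camera call takes 0.05 s, during which the arm holds its last target.

## Working session

There is one attempt and no reset: what is moved stays moved. The work goes in short steps, Python scripts to look and compute and a tool call to move; the robot and the scene stay as the last step left them, time stands still between calls to the robot, and variables do not carry over. Pictures are saved under pics/ and viewed, and the job is handed in when it is done.

Besides the shell and the picture viewer there is one more tool, called as a command line: name --argument value ..., lists and objects as JSON in quotes. carry_out: Moves the arm, as the interface text tells. Its arguments: {"type":"object","properties":{"moves":{"type":"array","items":{"type":"number"}}},"required":["moves"]}

```bash
ls; mkdir -p pics; python3 - <<'E'
from plant import status, imaging, workorder, manip
import cv2
print(status.state()); print(manip.tcp_to_tips)
for n in ["scene","top","wrist"]:
    i=imaging.grab_frame(n); cv2.imwrite(f"pics/{n}0.png",i[:,:,::-1]); print(n,imaging.camera_info(n))
E
```

```text
pics
{'time': 0.0, 'joint_pos': array([-1.45003779e+00,  5.33702102e-02,  1.61427367e+00, -1.10272207e-05,
        1.47601548e+00, -1.19031955e-01]), 'joint_vel': array([ 0.00010586, -0.00083188, -0.00053799, -0.00075704,  0.00133353,
        0.00166806]), 'joint_efforts': array([ 1.28288990e-03, -3.93680227e+01, -3.70176494e+01, -3.01775390e-05,
        6.94515111e-03,  4.64667291e-07]), 'tool_pos': array([ 0.14834193, -0.6065202 ,  0.23806688]), 'tool_rot': array([-0.08384541, -0.70202565, -0.08530679,  0.70203467]), 'contact_force': array([ 0.65244016, -1.61596109,  0.10151086]), 'ft_torque': array([-0.01398946, -0.01268202, -0.04269773]), 'gripper_width': 0.9997832632596179}
0.008
scene {'K': array([[428.47937488,   0.        , 277.78450044],
       [  0.        , 428.47937488, 205.34807907],
       [  0.        ,   0.        ,   1.        ]]), 'R': array([[ 0.05810504,  0.99829474,  0.00560481],
       [ 0.75550363, -0.04030229, -0.65390366],
       [-0.6525627 ,  0.04222956, -0.75655706]]), 't': array([-0.13205744, -0.36686926,  1.40537171])}
top {'K': array([[468.02714901,   0.        , 281.59834367],
       [  0.        , 468.02714901, 211.232183  ],
       [  0.        ,   0.        ,   1.        ]]), 'R': array([[ 1.73375552e-02, -9.99849571e-01,  4.95071384e-04],
       [-9.88547079e-01, -1.72158041e-02, -1.49927611e-01],
       [ 1.49913581e-01,  2.10997686e-03, -9.88696853e-01]]), 't': array([0.09018014, 0.52944365, 1.42330082])}
wrist {'K': array([[339.11602649,   0.        , 277.97340543],
       [  0.        , 339.11602649, 203.85181277],
       [  0.        ,   0.        ,   1.        ]]), 'R': array([[ 0.2373128 , -0.97143211, -0.00151454],
       [-0.91878904, -0.22495827,  0.32437707],
       [-0.31545101, -0.07558729, -0.94592665]]), 't': array([-0.62513417, -0.04171134,  0.38037268])}
```

View pics/scene0.png

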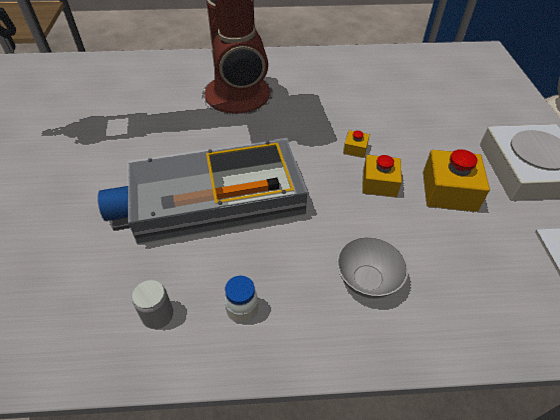

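View pics/top0.png

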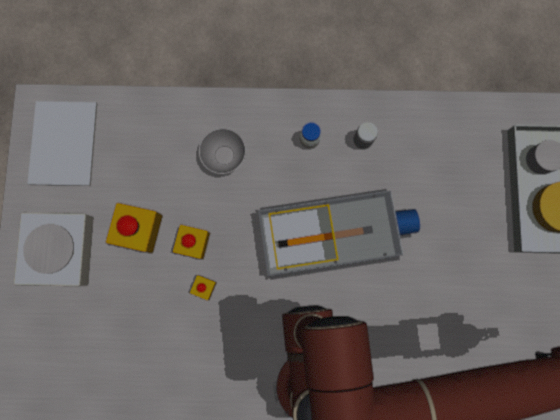

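View pics/wrist0.png

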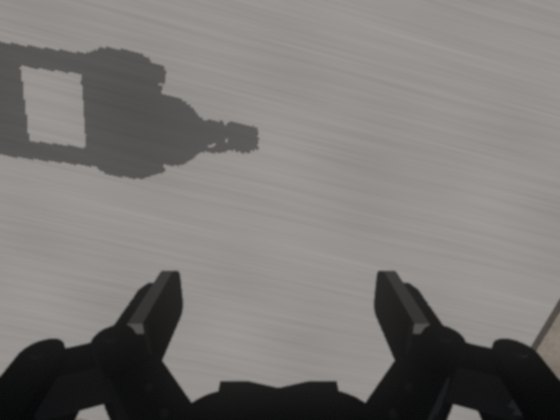

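The top view shows three stop-box lookalikes: large at (128,226), middle at (190,241) and small at (202,287). In the scene view they are at (462,160), (382,162) and (357,135). The middle-sized one at top (190,241) fits. The bar's black +x end is at top (283,243). Next I'll measure and make an enlarged crop to confirm.

```bash
cat > h.py <<'E'
import numpy as np, cv2
from plant import status, imaging, workorder, manip
def ray(n,uv):
    c=imaging.camera_info(n); d=np.linalg.inv(c['K'])@np.array([uv[0],uv[1],1.]); return -c['R'].T@c['t'], c['R'].T@d
def onz(n,uv,z):
    o,d=ray(n,uv); return o+d*(z-o[2])/d[2]
def tri(uv1,uv2,n1="top",n2="scene"):
    A=[];
    o1,d1=ray(n1,uv1);o2,d2=ray(n2,uv2)
    s=np.linalg.lstsq(np.c_[d1,-d2],o2-o1,rcond=None)[0]
    p,q=o1+s[0]*d1,o2+s[1]*d2
    return (p+q)/2,np.linalg.norm(p-q)
def proj(n,X):
    c=imaging.camera_info(n);p=c['K']@(c['R']@np.asarray(X)+c['t']);return p[:2]/p[2]
def blobs(m,mn=25):
    k,l,s,c=cv2.connectedComponentsWithStats(m.astype(np.uint8))
    return [(c[i].round(1).tolist(),s[i].tolist()) for i in range(1,k) if s[i][4]>=mn]
E
python3 - <<'E'
from h import *
for n in ["top","scene"]:
    bgr=cv2.imread(f"pics/{n}0.png"); hsv=cv2.cvtColor(bgr,cv2.COLOR_BGR2HSV); H,S,V=cv2.split(hsv)
    red=((H<5)|(H>174))&(S>200)&(V>120); yel=(H>20)&(H<30)&(S>200)&(V>100); org=(H>6)&(H<19)&(S>120)&(V>100)
    print(n,"red",blobs(red)); print("yel",blobs(yel,15)); print("org",blobs(org)); print("blue",blobs((H>105)&(H<125)&(S>150)))
    for nm,m in (("red",red),):
        for c,s in blobs(m): print(c, onz(n,c,.09).round(4))
bgr=cv2.imread("pics/top0.png"); a=cv2.resize(bgr[180:290,90:230],None,fx=4,fy=4,interpolation=cv2.INTER_CUBIC); cv2.imwrite("pics/crop_stop.png",a)
a=cv2.resize(bgr[180:290,245:425],None,fx=4.4,fy=4.4,interpolation=cv2.INTER_CUBIC); cv2.imwrite("pics/crop_sh.png",a)
bgr=cv2.imread("pics/scene0.png"); a=cv2.resize(bgr[130:250,90:320],None,fx=3.4,fy=3.4,interpolation=cv2.INTER_CUBIC); cv2.imwrite("pics/crop_sh2.png",a)
E
```

```text
top red [([126.9, 225.1], [118, 216, 19, 19, 275]), ([188.5, 240.4], [182, 235, 13, 12, 116]), ([201.0, 287.1], [198, 284, 7, 7, 44])]
yel [([132.1, 227.6], [106, 204, 50, 47, 1248]), ([190.5, 241.7], [173, 225, 34, 33, 605]), ([332.9, 235.2], [332, 231, 3, 9, 17]), ([202.7, 287.0], [191, 276, 24, 23, 273])]
org [([123.2, 223.7], [116, 215, 21, 21, 54]), ([188.1, 240.0], [181, 233, 15, 15, 49]), ([306.4, 239.4], [288, 234, 38, 12, 244]), ([201.0, 287.8], [196, 283, 11, 10, 31])]
blue [([310.9, 131.3], [302, 123, 18, 17, 233]), ([407.7, 221.2], [397, 210, 22, 24, 421])]
[126.9, 225.1] [0.47   0.5632 0.09  ]
[188.5, 240.4] [0.4272 0.376  0.09  ]
[201.0, 287.1] [0.2901 0.3327 0.09  ]
scene red [([357.8, 133.6], [353, 131, 10, 6, 49]), ([463.8, 158.0], [451, 150, 26, 17, 341]), ([385.1, 160.6], [377, 155, 17, 12, 151])]
yel [([356.9, 140.1], [345, 131, 24, 17, 200]), ([245.6, 164.0], [207, 143, 87, 60, 314]), ([457.2, 173.0], [431, 150, 59, 41, 1301]), ([382.4, 170.3], [366, 155, 36, 28, 595]), ([250.9, 195.5], [221, 190, 61, 12, 93])]
org [([241.2, 186.6], [215, 180, 53, 14, 331])]
blue [([430.4, 21.4], [423, 1, 16, 41, 119]), ([450.7, 20.5], [435, 0, 31, 42, 426]), ([522.4, 36.5], [463, 0, 97, 98, 2788]), ([554.8, 2.3], [549, 0, 11, 6, 29]), ([113.4, 201.5], [98, 186, 30, 34, 751]), ([239.5, 289.6], [225, 276, 29, 28, 647])]
[357.8, 133.6] [0.329  0.3252 0.09  ]
[463.8, 158.0] [0.4367 0.5745 0.09  ]
[385.1, 160.6] [0.4357 0.3745 0.09  ]
```

View pics/crop_stop.png

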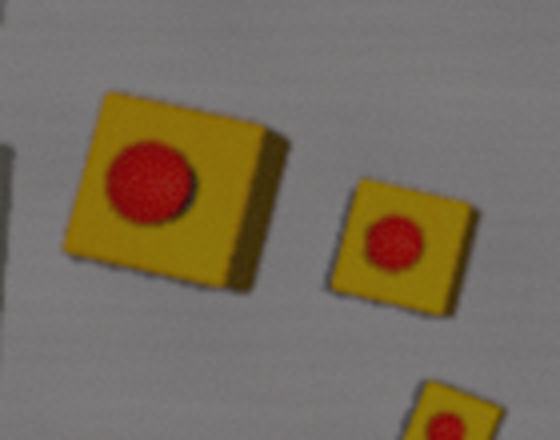

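View pics/crop_sh.png

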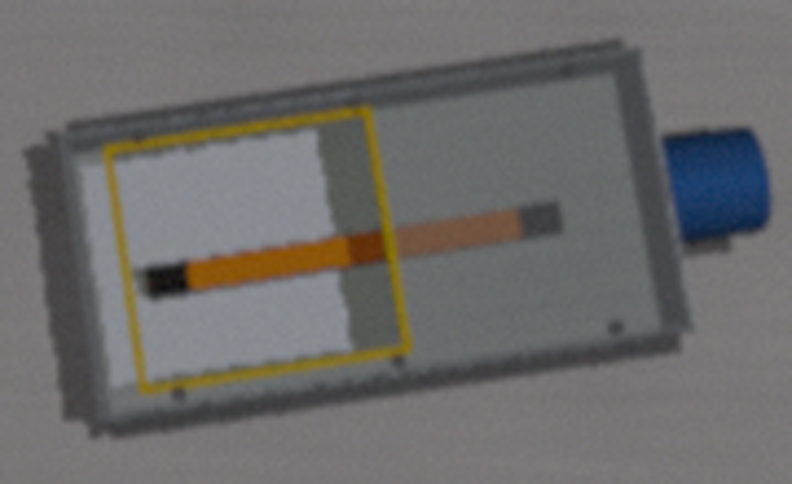

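View pics/crop_sh2.png

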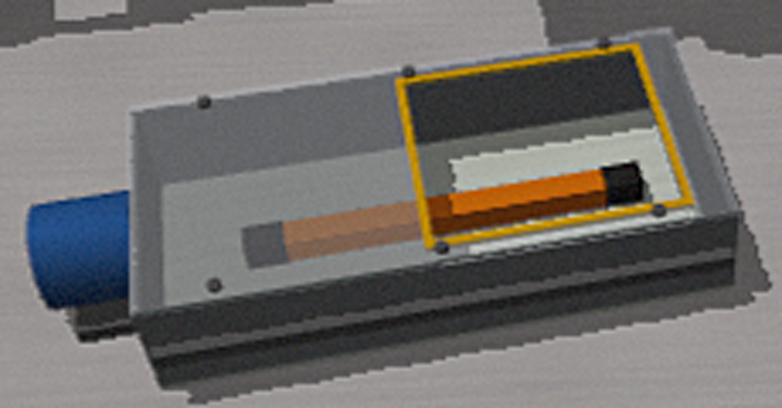

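```bash
python3 - <<'E'
from h import *
f=lambda u,v:(245+u/4.4,180+v/4.4)
g=lambda u,v:(90+u/3.4,130+v/3.4)
print("stop",tri((188.5,240.4),(385.1,159.8)))
C=np.array([onz("top",f(*p),.085) for p in [(107,149),(370,110),(408,350),(144,390)]])
print(C.round(4), [np.linalg.norm(C[i]-C[(i+1)%4]).round(4) for i in range(4)], C.mean(0).round(4))
C2=np.array([onz("scene",g(*p),.085) for p in [(690,204),(432,246),(400,80),(637,46)]])
print(C2.round(4), [np.linalg.norm(C2[i]-C2[(i+1)%4]).round(4) for i in range(4)], C2.mean(0).round(4))
B=[onz("top",f(*p),.027) for p in [(146,283),(560,217)]]
B2=[onz("scene",g(*p),.027) for p in [(640,173),(243,236)]]
for b in (B,B2):
  print("bar",np.round(b,4),np.linalg.norm(b[0]-b[1]), np.degrees(np.arctan2(*(b[0]-b[1])[[1,0]])))
for C in (C,C2):
  ux=(C[0]-C[1]+C[3]-C[2]); print(np.degrees(np.arctan2(ux[1],ux[0])))
ux=(C2[0]-C2[1]+C2[3]-C2[2]); 
s=status.state()
from scipy.spatial.transform import Rotation as R
q=s['tool_rot']; print(R.from_quat(q[[1,2,3,0]]).as_matrix().round(4), s['tool_pos'])
E
```

```text
stop (array([0.4276346 , 0.37717375, 0.08500623]), np.float64(0.00034391143606289057))
[[ 0.5123  0.1363  0.085 ]
 [ 0.5426 -0.0445  0.085 ]
 [ 0.3782 -0.0706  0.085 ]
 [ 0.3481  0.1078  0.085 ]] [np.float64(0.1833), np.float64(0.1665), np.float64(0.1809), np.float64(0.1666)] [0.4453 0.0322 0.085 ]
[[ 0.5187  0.1373  0.085 ]
 [ 0.548  -0.0395  0.085 ]
 [ 0.3811 -0.069   0.085 ]
 [ 0.3519  0.1102  0.085 ]] [np.float64(0.1792), np.float64(0.1695), np.float64(0.1816), np.float64(0.169)] [0.4499 0.0348 0.085 ]
bar [[ 0.4252  0.1082  0.027 ]
 [ 0.4773 -0.1859  0.027 ]] 0.2987586342233797 100.06138765791796
bar [[ 0.431   0.1082  0.027 ]
 [ 0.4796 -0.1852  0.027 ]] 0.2973656648610401 99.40556685718263
99.53840979562018
99.32618870936862
[[-2.000e-04  2.375e-01 -9.714e-01]
 [ 1.600e-03 -9.714e-01 -2.375e-01]
 [-1.000e+00 -1.600e-03 -2.000e-04]] [ 0.14837756 -0.60664958  0.23834345]
```

The enlarged crop confirms the middle-sized box, with its button at about (0.428, 0.376). The opening's centre is at (0.447, 0.034). The measured bar length is 298 mm and the heading is about 99.5°, both consistent with the given sizes. I'll go to a waypoint with the gripper shut while turning the wrist.

carry_out --moves '[0,0,-21.5,-41.5,-1.5,0,0,-21.5,-41.5,-1.5,0,0,-21.5,-41.5,-1.5,0,0,-21.5,-41.5,-1.5,0,0,-21.5,-41.5,-1.5,0,0,-21.5,-41.5,-1.5,0,0,-21.5,-41.5,-1.5,0,0,-21.5,-41.5,-1.5,0,0,-21.5,-41.5,-1.5,0,0,-21.5,-41.5,-1.5,0,0,-21.5,-41.5,-1.5,0,0,-21.5,-41.5,-1.5]'

```text
time: 1.15
tool_pos: [0.5037, -0.2954, 0.239]
tool_rot: [0.543, 0.454, 0.543, -0.452]
contact_force: [-0.6, -0.6, -0.0]
gripper_width: -0.001
```

```bash
cat >> h.py <<'E'
from scipy.spatial.transform import Rotation as Rn
def tool():
    s=status.state(); q=s['tool_rot']; return s['tool_pos'],Rn.from_quat(q[[1,2,3,0]]).as_matrix(),s
def go(X):
    p,M,s=tool(); return (M.T@(np.asarray(X)-p)*100).round(2)
E
python3 - <<'E'
from h import *
p,M,s=tool(); print(p,M.round(4),s['joint_pos'].round(3)); print(np.degrees(np.arctan2(M[1,1],M[0,1])))
print(go([.428,.376,.115]))
E
```

```text
[ 0.50374243 -0.29544479  0.23895139] [[ 0.0012  0.9838  0.1795]
 [ 0.002   0.1795 -0.9838]
 [-1.      0.0016 -0.0018]] [-0.659 -0.044  1.71   0.002  1.475 -0.84 ]
10.338950314787686
[ 12.52   4.58 -67.39]
```

carry_out --moves '[0,0,4.6,-67.4,0,0,0,4.6,-67.4,0,0,0,4.6,-67.4,0,0,0,4.6,-67.4,0,0,0,4.6,-67.4,0,0,0,4.6,-67.4,0,0,0,4.6,-67.4,0,0,0,4.6,-67.4,0,0,0,4.6,-67.4,0,0,0,4.6,-67.4,0,0,0,4.6,-67.4,0,0,0,4.6,-67.4,0]'

```text
time: 2.15
tool_pos: [0.4493, 0.1997, 0.2392]
tool_rot: [0.541, 0.456, 0.54, -0.456]
contact_force: [0.9, 0.9, 0.6]
gripper_width: -0.005
```

```bash
python3 - <<'E'
from h import *
p,M,s=tool(); print(p)
print(go([.428,.376,.115]))
E
```

```text
[0.44927471 0.19973023 0.23919152]
[ 12.42   0.86 -17.73]
```

carry_out --moves '[0,0,0.9,-17.5,0,0,0,0.9,-17.5,0,0,0,0.9,-17.5,0,0,0,0.9,-17.5,0,0,5,0.9,-17.5,0,0,10,0.9,-17.5,0,0,11,0.9,-17.5,0,0,11,0.9,-17.5,0]'

```text
time: 2.82
tool_pos: [0.4248, 0.3693, 0.121]
tool_rot: [0.539, 0.451, 0.542, -0.461]
contact_force: [-0.1, -0.8, -1.0]
gripper_width: -0.0
```

```bash
python3 - <<'E'
from h import *
p,M,s=tool(); print(p,s['contact_force'],s['ft_torque'],s['time'])
print(go([.428,.376,.1]))
for n in ("top","scene"):
    i=imaging.grab_frame(n)[:,:,::-1]; u=proj(n,p).astype(int); print(u)
    r=i[max(u[1]-55,0):u[1]+55,max(u[0]-70,0):u[0]+70]; cv2.imwrite(f"pics/st_{n}.png",cv2.resize(r,None,fx=4,fy=4))
E
```

```text
[0.4247839  0.36926846 0.12096779] [-0.07353572 -0.78451342 -1.0180352 ] [-0.04720803  0.0094794  -0.02667938] 2.8167
[ 2.09  0.46 -0.62]
[188 240]
[384 148]
```

View pics/st_scene.png

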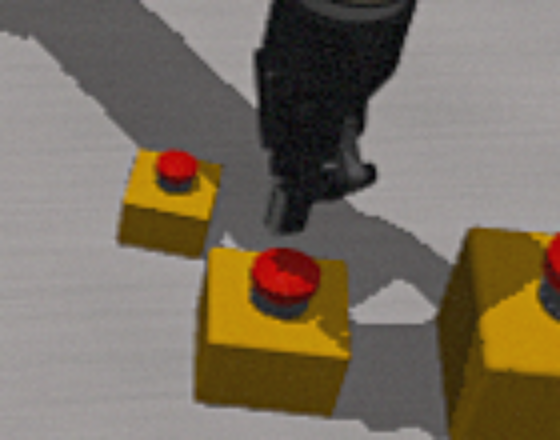

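The scene crop shows the closed fingertips just above the middle box's red button, with the tips at crop (288,225) and the button at (285,272). I'll centre over it and press.

carry_out --moves '[0,0,0.4,-0.6,0,0,1,0.4,-0.6,0,0,1.8,0.4,-0.6,0,0,2.3,0.4,-0.6,0,0,2.6,0.4,-0.6,0,0,2.8,0.4,-0.6,0,0,3,0.4,-0.6,0,0,3.1,0.4,-0.6,0,0,3.2,0.4,-0.6,0,0,3.2,0.4,-0.6,0]'

```text
time: 3.75
tool_pos: [0.4326, 0.3784, 0.098]
tool_rot: [0.54, 0.456, 0.54, -0.456]
contact_force: [-2.5, -1.7, 3.7]
gripper_width: 0.002
```

carry_out --moves '[0,0.2,-0.2,0,0,0,0.4,-0.2,0,0,0,0.6,-0.2,0,0,0,0.6,-0.2,0,0]'

```text
time: 4.08
tool_pos: [0.4323, 0.3784, 0.0928]
tool_rot: [0.541, 0.457, 0.54, -0.455]
contact_force: [1.6, -0.8, 4.2]
gripper_width: -0.001
```

carry_out --moves '[0,0.2,0,0,0,0,0.4,0,0,0,0,0.5,0,0,0,0,0.5,0,0,0]'

```text
time: 4.42
tool_pos: [0.4325, 0.3785, 0.0901]
tool_rot: [0.541, 0.457, 0.54, -0.455]
contact_force: [-2.2, -4.9, 15.4]
gripper_width: -0.001
```

carry_out --moves '[0,-2,0,0,0,0,-6,0,0,0,0.7,-9,0,0,0,0.7,-9,0,10,0,0.7,-9,0,20,0,0.7,-9,0,24,0,0.7,-9,0,24,0,0.7,-9,0,24,0,0.7,-9,0,24,0]'

```text
time: 5.17
tool_pos: [0.4709, 0.139, 0.1761]
tool_rot: [0.54, 0.456, 0.54, -0.456]
contact_force: [0.7, 0.2, 1.1]
gripper_width: 0.704
```

```bash
python3 - <<'E'
from h import *
p,M,s=tool(); print(p,s['contact_force'],s['gripper_width'],s['time'])
print(np.degrees(np.arctan2(M[1,1],M[0,1])))
for n in ("top","scene"):
    i=imaging.grab_frame(n)[:,:,::-1]; cv2.imwrite(f"pics/b_{n}.png",i)
i=cv2.imread("pics/b_scene.png"); cv2.imwrite("pics/b_stop.png",cv2.resize(i[100:250,200:400],None,fx=4,fy=4))
i=imaging.grab_frame("wrist")[:,:,::-1]; cv2.imwrite("pics/b_wrist.png",i)
print(proj("wrist",[.428,.108,.027]),proj("wrist",[.4347,.0686,.027]))
E
```

```text
[0.47087861 0.13902076 0.17614515] [0.67336072 0.20192677 1.11947755] 0.7042281510157934 5.1667
9.62965195108476
[224.18426125 214.23599194] [226.55842427 254.43869769]
```

View pics/b_stop.png

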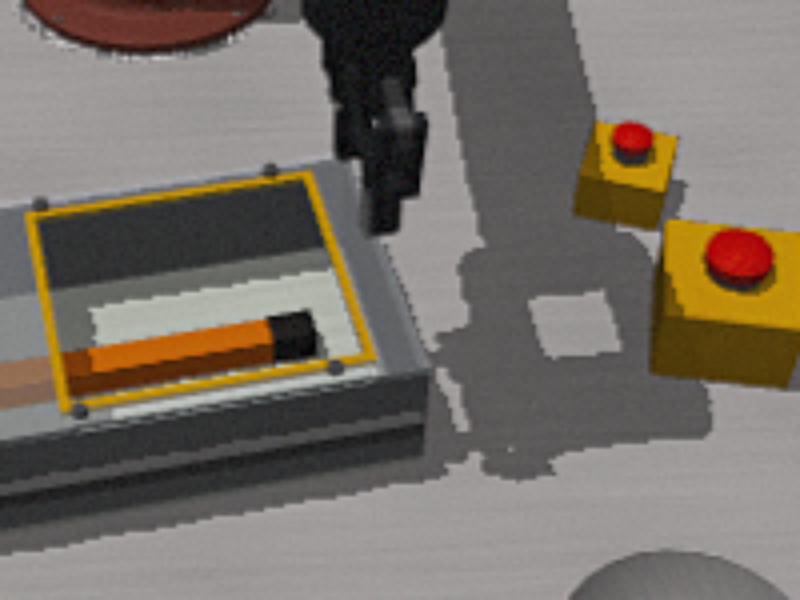

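View pics/b_wrist.png

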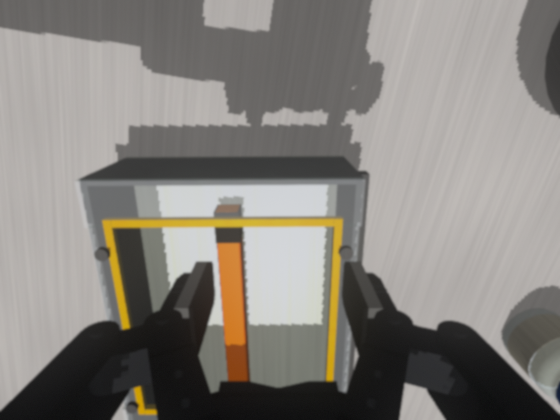

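The wrist view shows the bar's end at (229,215), against a predicted (224,214), so the bar lies about 3 mm farther in x, as the scene camera suggested. In the scene crop the button sits lower, at (740,255), with less grey neck than before.

```bash
python3 - <<'E'
from h import *
print(go([.4377,.069,.10]),go([.4377,.069,.018]))
E
```

```text
[ 7.61 -4.47  6.43] [15.81 -4.47  6.43]
```

carry_out --moves '[0.7,0,-4.4,6.4,0,0.7,0,-4.4,6.4,0,0.7,3,-4.4,6.4,0,0.7,6,-4.4,6.4,0,0.7,7,-4.4,6.4,0,0.7,7,-4.4,6.4,0,0.7,7,-4.4,6.4,0]'

```text
time: 5.9
tool_pos: [0.4381, 0.0718, 0.1062]
tool_rot: [0.54, 0.455, 0.541, -0.456]
contact_force: [-0.1, 0.5, -0.2]
gripper_width: 0.699
```

```bash
python3 - <<'E'
from h import *
p,M,s=tool(); print(p,s['contact_force'])
print(go([.4377,.069,.018]))
i=imaging.grab_frame("wrist")[:,:,::-1]; cv2.imwrite("pics/c_wrist.png",i)
i=imaging.grab_frame("scene")[:,:,::-1];cv2.imwrite("pics/c_sc.png",cv2.resize(i[100:250,150:350],None,fx=4,fy=4))
E
```

```text
[0.43814016 0.07180125 0.10622626] [-0.05972091  0.46287858 -0.17680877]
[ 8.82 -0.08  0.27]
```

View pics/c_wrist.png

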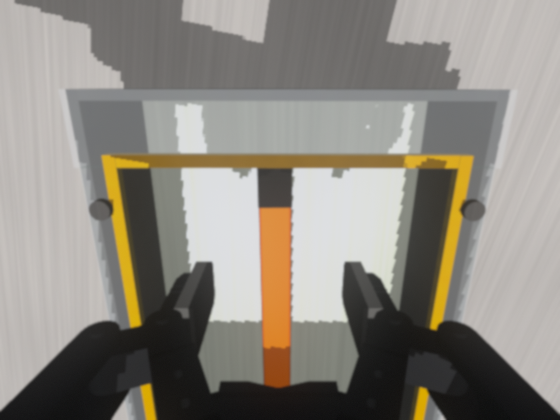

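View pics/c_sc.png

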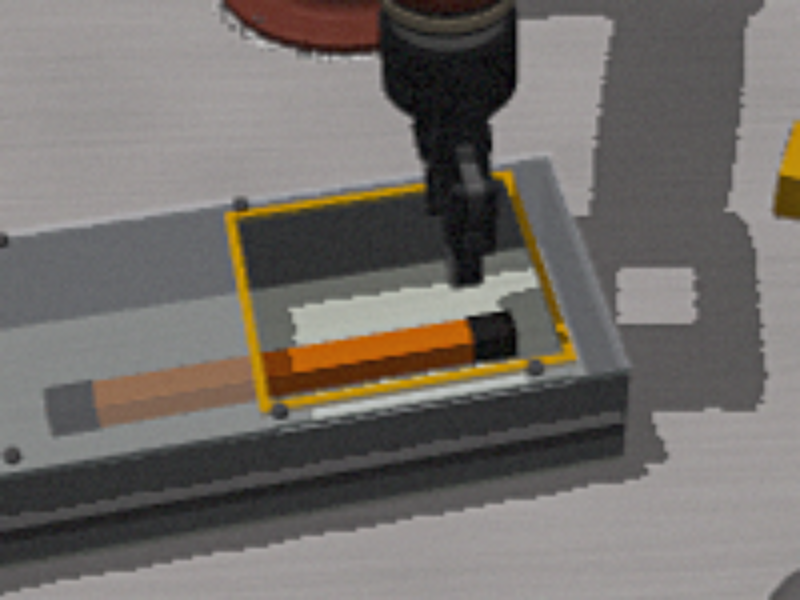

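The bar is centred between the jaws: its column is about 275 and the jaw centre about 278. I'll descend.

carry_out --moves '[0.7,2,-0.1,0.3,0,0.7,4,-0.1,0.3,0,0.7,5.5,-0.1,0.3,0,0.7,7,-0.1,0.3,0,0.7,8,-0.1,0.3,0,0.7,8.6,-0.1,0.3,0,0.7,8.6,-0.1,0.3,0]'

```text
time: 6.58
tool_pos: [0.4378, 0.0681, 0.02]
tool_rot: [0.54, 0.456, 0.541, -0.456]
contact_force: [0.6, -0.3, 0.2]
gripper_width: 0.699
```

carry_out --moves '[0,0.1,0,0,0,0,0.1,0,0,0,0,0.1,0,0,0,0,0.1,0,0,0,0,0.1,0,0,0,0,0.1,0,0,0]'

```text
time: 7.08
tool_pos: [0.4389, 0.0679, 0.0206]
tool_rot: [0.541, 0.457, 0.54, -0.456]
contact_force: [-0.6, 0.3, 6.0]
gripper_width: 0.24
```

carry_out --moves '[0,-0.7,0,0,0,0,-1.4,0,0,0,0,-2.1,0,-0.2,0,0,-2.8,0,-0.4,0,0,-3.5,0,-0.6,0,0,-4.2,0,-0.8,0,0,-5,0,-1,0,0,-5.8,0,-1.2,0,0,-6.6,0,-1.4,0,0,-6.6,0,-1.4,0]'

```text
time: 7.92
tool_pos: [0.4309, 0.0799, 0.0774]
tool_rot: [0.54, 0.453, 0.541, -0.458]
contact_force: [13.5, -6.4, -41.8]
gripper_width: 0.234
```

```bash
python3 - <<'E'
from h import *
p,M,s=tool(); print(p,s['contact_force'],s['ft_torque'],s['gripper_width'])
i=imaging.grab_frame("scene")[:,:,::-1];cv2.imwrite("pics/d_sc.png",cv2.resize(i[100:250,120:320],None,fx=4,fy=4))
E
```

```text
[0.43088239 0.07993259 0.07735637] [ 13.46012742  -6.40896302 -41.77066488] [-0.97456905 -2.1730863   0.29743057] 0.23351790153829644
```

View pics/d_sc.png

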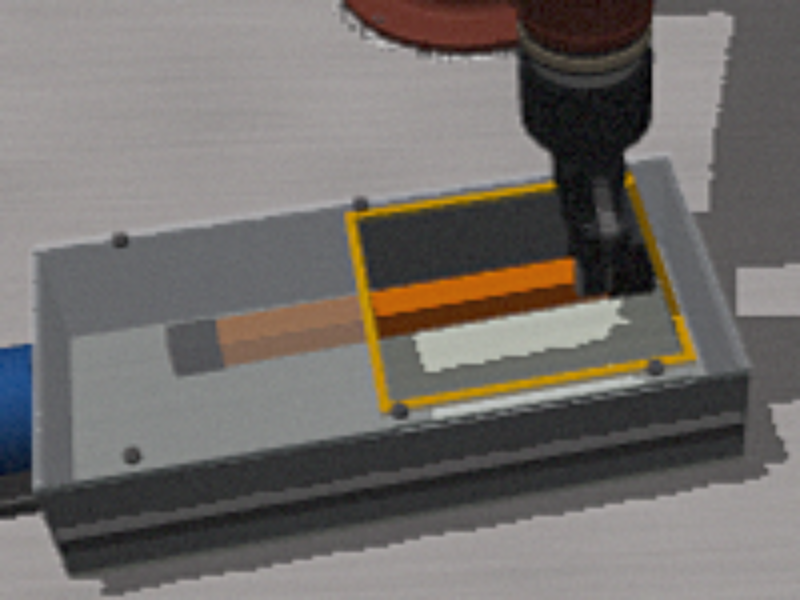

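The lift met 42 N. The bar's black end, at crop (640,270), has caught under the far lip because I shifted toward +x too early. I'll lower a little, go back, then lift straight.

carry_out --moves '[0,1,0,0,0,0,2,0,0,0,0,2.5,0,0.5,0,0,2.5,0,1.2,0,0,2.5,0,1.9,0,0,2.5,0,1.9,0,0,2.5,0,1.9,0]'

```text
time: 8.55
tool_pos: [0.4397, 0.0624, 0.0614]
tool_rot: [0.541, 0.457, 0.54, -0.456]
contact_force: [-0.3, 0.3, -2.6]
gripper_width: 0.238
```

```bash
python3 - <<'E'
from h import *
p,M,s=tool(); print(p,s['contact_force'],s['ft_torque'],s['gripper_width'])
i=imaging.grab_frame("scene")[:,:,::-1];cv2.imwrite("pics/e_sc.png",cv2.resize(i[100:250,120:320],None,fx=4,fy=4))
i=imaging.grab_frame("wrist")[:,:,::-1];cv2.imwrite("pics/e_w.png",i)
E
```

```text
[0.43968797 0.06240465 0.06144651] [-0.34168001  0.33021955 -2.57557883] [ 0.1787149   0.03641515 -0.03653882] 0.23777961913293488
```

View pics/e_sc.png

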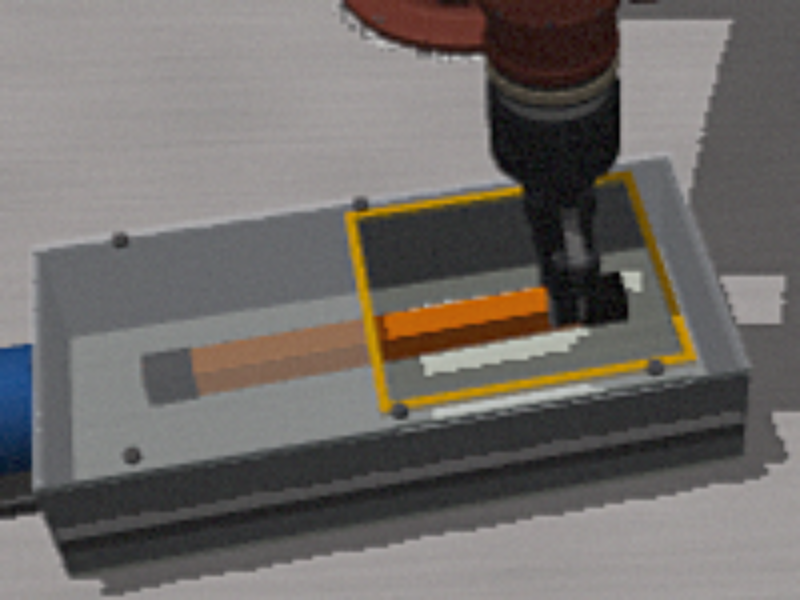

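View pics/e_w.png

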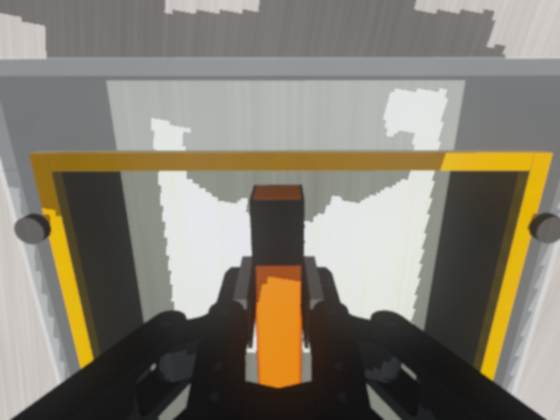

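The bar's end is now clear of the lip: row 185 in the wrist view, below the yellow edge at about row 165. I'll lift straight up so the cover's edge tilts the bar.

carry_out --moves '[0,-0.8,0,0,0,0,-1.6,0,0,0,0,-2.4,0,0,0,0,-3.2,0,0,0,0,-4,0,0,0,0,-4,0,0,0]'

```text
time: 9.15
tool_pos: [0.4398, 0.0631, 0.1026]
tool_rot: [0.541, 0.457, 0.54, -0.455]
contact_force: [0.5, 0.7, -4.1]
gripper_width: 0.232
```

```bash
python3 - <<'E'
from h import *
p,M,s=tool(); print(p,s['contact_force'],s['ft_torque'],s['gripper_width'])
i=imaging.grab_frame("scene")[:,:,::-1];cv2.imwrite("pics/f_sc.png",cv2.resize(i[100:250,120:320],None,fx=4,fy=4))
E
```

```text
[0.43983995 0.06312078 0.10258682] [ 0.51551612  0.74167492 -4.05039886] [ 0.52932013  0.1238429  -0.02846947] 0.23157433666349816
```

View pics/f_sc.png

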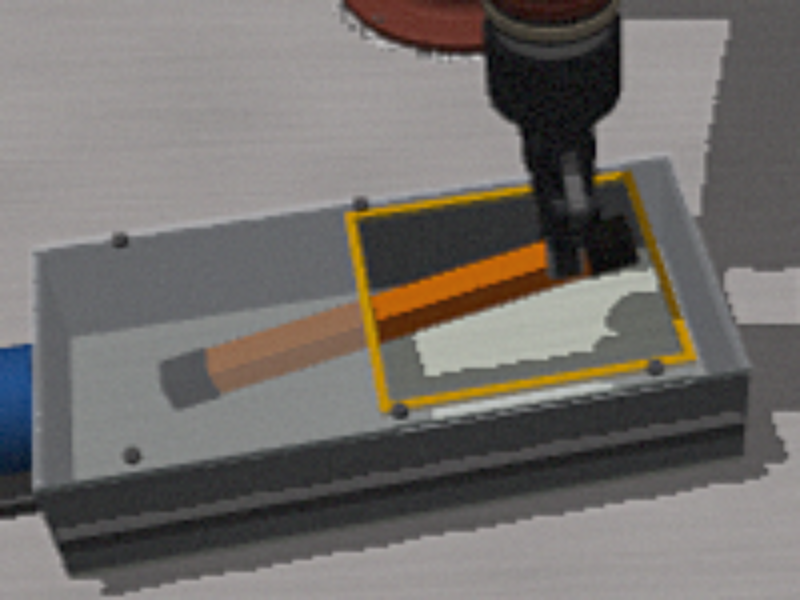

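The bar is tilting as planned, at only about 4 N. I'll keep raising it.

carry_out --moves '[0,-0.8,0,0,0,0,-1.6,0,0,0,0,-2.4,0,0,0,0,-3.2,0,-0.4,0,0,-4,0,-0.8,0,0,-4.8,0,-1.2,0,0,-5.6,0,-1.6,0,0,-6.4,0,-2,0,0,-6.4,0,-2,0]'

```text
time: 9.95
tool_pos: [0.4361, 0.0837, 0.1667]
tool_rot: [0.541, 0.457, 0.54, -0.455]
contact_force: [-0.1, 2.0, -2.9]
gripper_width: 0.233
```

```bash
python3 - <<'E'
from h import *
p,M,s=tool(); print(p,s['contact_force'],s['ft_torque'],s['gripper_width'])
i=imaging.grab_frame("scene")[:,:,::-1];cv2.imwrite("pics/g_sc.png",cv2.resize(i[80:230,120:320],None,fx=4,fy=4))
E
```

```text
[0.43614797 0.08367984 0.16665805] [-0.10926493  1.97775765 -2.9483181 ] [ 0.71962293  0.21351629 -0.04468703] 0.23347077003327418
```

View pics/g_sc.png

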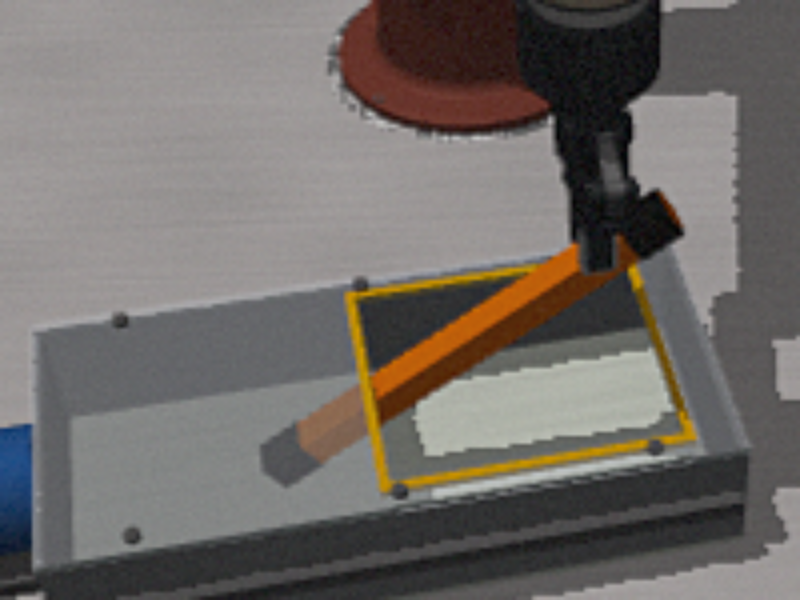

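The bar is tilted about 33° with its black end up at crop (655,225). The other end is still in the trough at (285,465). I'll draw it out along its own axis, then go up.

carry_out --moves '[0,-0.8,0,-1,0,0,-1.6,0,-2,0,0,-2.4,0,-3,0,0,-3.2,0,-4,0,0,-4,0,-5,0,0,-4.8,0,-6,0,0,-5.6,0,-7,0,0,-6.4,0,-8,0,0,-7.2,0,-9,0,0,-8,0,-10,0,0,-8,0,-10,0]'

```text
time: 10.92
tool_pos: [0.4192, 0.1831, 0.2469]
tool_rot: [0.542, 0.457, 0.54, -0.454]
contact_force: [0.0, 0.9, -2.0]
gripper_width: 0.234
```

```bash
python3 - <<'E'
from h import *
p,M,s=tool(); print(p,s['contact_force'],s['ft_torque'],s['gripper_width'])
i=imaging.grab_frame("scene")[:,:,::-1];cv2.imwrite("pics/i_sc.png",cv2.resize(i[80:230,150:350],None,fx=4,fy=4))
E
```

```text
[0.41919951 0.18305919 0.24693797] [ 0.02026567  0.94767878 -1.98373347] [0.14038799 0.05508723 0.04826796] 0.2337898262231312
```

View pics/i_sc.png

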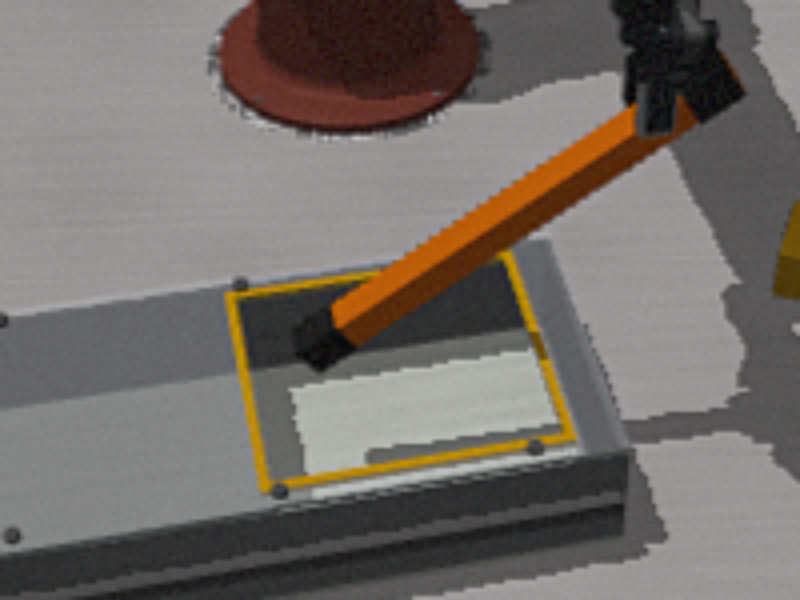

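The lower end, at crop (325,340), is clear of the cover's edge. I'll go straight up.

carry_out --moves '[0,-1.5,0,0,0,0,-3,0,0,0,0,-4.5,0,0,0,0,-6,0,0,0,0,-7.5,0,0,0,0,-9,0,0,0,0,-10.5,0,0,0,0,-12,0,0,0,0,-13.5,0,0,0,0,-15,0,0,0,0,-15.5,0,0,0,0,-15.5,0,0,0]'

```text
time: 11.97
tool_pos: [0.4191, 0.1813, 0.4016]
tool_rot: [0.541, 0.457, 0.54, -0.455]
contact_force: [0.4, 0.6, -2.8]
gripper_width: 0.238
```

carry_out --moves '[0,-0.5,0,0,0,0,-0.5,0,0,0,0,-0.5,0,0,0,0,-0.5,0,0,0,0,-0.5,0,0,0]'

```text
time: 12.38
tool_pos: [0.4183, 0.1812, 0.4035]
tool_rot: [0.54, 0.456, 0.541, -0.456]
contact_force: [-0.7, -0.8, -2.2]
gripper_width: 0.233
```

```bash
python3 - <<'E'
from h import *
p,M,s=tool(); print(p,s['contact_force'],s['ft_torque'],s['gripper_width'],abs(s['joint_vel']).max())
for n in("scene","top"):
    i=imaging.grab_frame(n)[:,:,::-1];cv2.imwrite(f"pics/j_{n}.png",i)
E
```

```text
[0.41830866 0.18118197 0.40351062] [-0.71699637 -0.81046533 -2.17652232] [ 0.18442771 -0.0288889  -0.02480847] 0.23310974637517995 0.004145979273493236
```

View pics/j_scene.png

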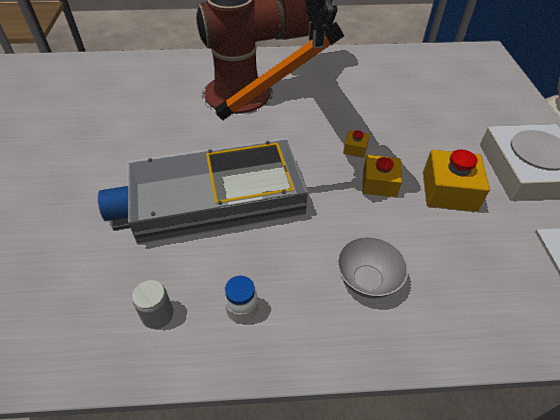

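View pics/j_top.png

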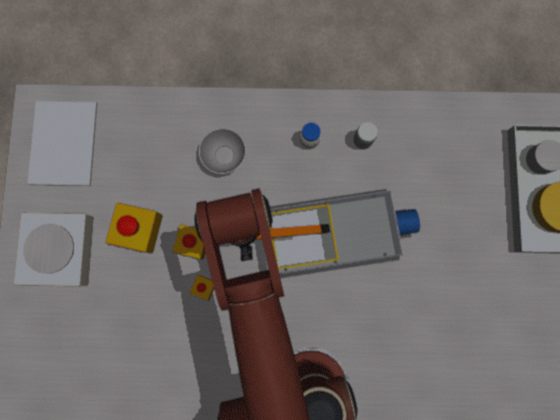

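```bash
python3 - <<'E'
from h import *
print("end_b",tri((326,229),(223,111)))
for k in ("0","j"):
  f="pics/scene0.png" if k=="0" else "pics/j_scene.png"
  H,S,V=cv2.split(cv2.cvtColor(cv2.imread(f),cv2.COLOR_BGR2HSV)); print(blobs(((H<5)|(H>174))&(S>200)&(V>120)))
d=cv2.absdiff(cv2.imread("pics/scene0.png"),cv2.imread("pics/j_scene.png")).max(2); print("diff can,jar,bowl",d[278:330,130:175].mean(),d[272:325,220:262].mean(),d[236:305,335:412].mean())
for z in (.09,.082): print(proj("scene",[.4276,.377,z]))
E
```

```text
end_b (array([ 0.44841636, -0.01526139,  0.26510333]), np.float64(0.006356105365252992))
[([357.8, 133.6], [353, 131, 10, 6, 49]), ([463.8, 158.0], [451, 150, 26, 17, 341]), ([385.1, 160.6], [377, 155, 17, 12, 151])]
[([463.8, 157.9], [451, 150, 26, 17, 340])]
diff can,jar,bowl 4.405982905982906 5.297843665768194 4.0351966873706
[385.34641759 158.333857  ]
[384.72596345 160.67229573]
```

```bash
python3 - <<'E'
from h import *
for f in ("pics/scene0.png","pics/j_scene.png"):
  H,S,V=cv2.split(cv2.cvtColor(cv2.imread(f),cv2.COLOR_BGR2HSV)); print(blobs(((H<5)|(H>174))&(S>180)&(V>60)&(np.indices(H.shape)[1]>340)))
a=[cv2.resize(cv2.imread(f)[140:200,350:415],None,fx=6,fy=6) for f in ("pics/scene0.png","pics/j_scene.png")]
cv2.imwrite("pics/cmp.png",np.hstack(a))
E
```

```text
[([357.9, 134.2], [353, 131, 10, 8, 59]), ([463.1, 159.5], [450, 150, 27, 21, 426]), ([385.0, 161.4], [377, 155, 17, 14, 178])]
[([357.9, 134.3], [354, 131, 9, 8, 59]), ([463.1, 159.4], [451, 150, 26, 21, 421]), ([384.5, 163.7], [377, 158, 16, 13, 167])]
```

View pics/cmp.png

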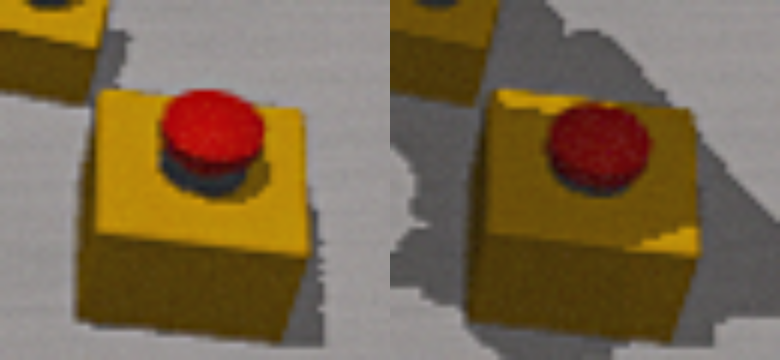

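The before/after crop shows the button lower. Its centroid went from row 161.4 to 163.7, a 2.3 px drop, against the 2.34 px expected for the full 8 mm. End b is at z ≈ 0.265 m, and the bowl, can and jar are unchanged. I'll hand in.

```bash
python3 - <<'E'
from plant import workorder
print(workorder.job_done())
E
```

```text
the job is handed in; nothing more can be done
None
```

I pressed the red button on the middle-sized stop box until it locked. Then I gripped the bar about 40 mm from its +x end, tilted it against the cover's edge and drew it out end first. I handed the job in at about 12.5 s with the bar held still above the trough.

**Last checks**
- **Bar height:** the lower end is at about 0.265 m, against the 0.145 m needed. The two camera rays for that point missed each other by 6 mm. The upper end is higher still, near the gripper at 0.40 m.
- **Grip and stillness:** the gripper stopped on the bar at 0.23 opening, the outside force reading was about 2 N, and the joints were at rest.
- **Stop button:** the press bottomed out at 15 N with the fingertips at 82 mm. In the scene view the button dropped 2.3 pixels, which matches the full 8 mm.
- **Bowl, can and jar:** they show no change between the first and last pictures.

**What went wrong:** I shifted toward +x too early on the first lift, and the bar's end caught under the far lip. The wrist force reached at least 42 N, under its 120 N limit. The load seemed to be on the held bar, but I could not confirm that the 40 N limit on the arm and gripper body was never exceeded. I lowered it, went back and lifted straight, and the rest went cleanly.

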